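# Make up the two bronze-finishing kits

## Robot

A 7-joint arm with a two-finger parallel gripper is mounted at the origin on the work surface. World frame = base frame: x ahead of the robot, y to its left, z up, the work surface at z = 0. Lengths are in m, angles in rad, forces in N, time in s.
With the tool pointing down it reaches from about 0.4 to 0.75 m from the base axis. Payload 19.5 kg.
Tool frame: the origin (TCP) lies midway between the tips of the shut fingers; the grasp point (between the pads) lies bot.grip_depth behind it (bot.grip_depth is the distance from the TCP to the grasp point, in m); z points along the fingers, y is the line along which they close (so a half turn about z gives the same grasp; the last joint's range is limited). The gripper opens to 85 mm and grips with 20 to 120 N. Pads are 22 mm wide; open, the fingers measure 114 mm over their backs; the gripper's body (76 mm by 85 mm) begins 54 mm behind the grasp point. The pads swing forward as they close: fully open they stand 13 mm farther back than shut.
Start: joints at [-1.314, 0.707, -0.028, 1.485, 0.022, 0.951, -0.075], TCP at [0.169, 0.549, 0.231] pointing down, gripper open.
Joint ranges: [-2.71, 2.71], [-0.32, 2.16], [-1.57, 1.52], [0, 2.45], [-1.46, 4.6], [0, 2.02], [-2.83, 2.83]. Speed limits (rad/s): [1.89, 1.89, 2.57, 2.57, 3.01, 3.01, 3.01].

## Interface

Orientations are given as a unit quaternion [w, x, y, z].
In Python, from bench import status, camera, get_calibration, bot gives the robot as it stands. The module is installed in compiled form; this text tells all that it offers.
- The arm moves only by the tool carry_out, never from a script. Its argument "commands" is a list of rows, each a list of 7 numbers: the shift along the world's x, y, z in cm, then the turn, a rotation vector about the world's x, y, z in rad, then the opening, from 0 (shut) to 1 (fully open). A call has 1 to 10 rows; each row shifts and turns the commanded pose from where the row before left it; what a row does not reach is not made up. A row lasts 1/8 s, in which the tool goes at most 62.5 mm and 10.7 degrees, less where a joint would pass 70% of its speed; a pose out of reach is approached as far as the arm can. A call with a gripper value outside its range is refused whole. The fingers move at their own pace and stop on an object; "force" is the grip in N (left out, the last holds). Time passes only in rows, so rows that do not move let the fingers close. It gives the time, the measured TCP pose, the force, the opening and the grip force at its end, in the units of the state.
- status.get_obs(): the state, without advancing time (a new reading comes with each control period).
- camera(name): name is "scene" or "top"; returns (picture, depth): 480x640x3 uint8, red, green, blue; 480x640 float32, m along the optical axis (not along the pixel's ray), 0 where there is no reading.
- get_calibration(name): a dict with "vertical_fov" (degrees; the focal length in pixels is half the picture's height over the tangent of half this angle, whatever the lens; pixels are square), "cx", "cy" (the principal point, pixels), "R" (3x3) and "t" (3): a world point X has camera coordinates R X + t. Camera axes: x right, y down, z forward; pixel columns grow to the right and rows downward; lengths in m; the calibration is good to about 2 mm. A picture is of the moment at which its call begins. get_calibration takes no time and is no camera call.
- bot.close_job(): hands the job in; it is judged then, once.
The state is a dict: "t": time; "joint_positions": joint angles; "joint_velocities": joint speeds; "joint_efforts": joint torques, N m; "eef_pos": TCP position; "tool_rot": TCP orientation; "wrist_force": force on the tool from outside, world axes, zero at the start; "ft_torque": the same for the moment, N m; "grip_width": finger opening in m; "finger_force": force on a finger pad.
Only numpy, scipy, OpenCV 4.12 (cv2) and the standard library are available. Lean on these libraries where they do the work, as an engineer would, in place of code of your own. Each camera call takes 0.05 s, during which the arm holds its last target. There are 200 camera calls.

## Task

Make up the two finishing kits from the stock on the bench. Blue tray, for the brown waxed finish: stand the bronze portrait bust on the felt, and the brown jar and the wax tin in the bare bay; yellow tray, for the green finish: stand the bronze owl on the felt and the green jar in the bare bay. Set every piece down upright and flat on the floor of its bay without dropping it, and leave the rest of the stock (tortoise, white jar, cork block) where it is.

Things in the scene. Friction and masses are not known exactly. Their poses are not given: they have to be found in the camera images.
- blue_tray: Blue steel kit tray, 250 x 130 x 22 mm, 5 mm walls, fixed, empty. Origin: centre of underside; x along its length, away from the robot, z up. A divider makes two bays, both 120 mm wide in y: at the -x end the felt bay (dark grey lining), x -120 to -25 mm, its surface 8 mm above the underside; then the bare bay, x -20 to +120 mm, floor at 5 mm. Stands left or right of the stock.
- yellow_tray: Yellow steel kit tray, 250 x 130 x 22 mm, 5 mm walls, fixed, empty. Origin: centre of underside; x along its length, away from the robot, z up. A divider makes two bays, both 120 mm wide in y: at the -x end the felt bay (dark grey lining), x -120 to -25 mm, its surface 8 mm above the underside; then the bare bay, x -20 to +120 mm, floor at 5 mm. Stands left or right of the stock.
- herm_mid (a point): Portrait bust: dark bronze head of a man on a square-cut chest, 84 mm high, 0.42 kg, upright. Base plate 46 x 46 x 6 mm; a moulding 40 x 50 mm reaches up to 9 mm; chest block, 34 mm deep (its x) by 44 mm wide (its y), from there to 52 mm: grip its flat front and back. Head 27 mm wide above. Point: on its axis half-way up, 42 mm above its underside; face looks along -x, z up.
- owl_mid (a point): Owl: golden bronze casting with round eyes, on a round base, 80 mm high, 0.36 kg, standing upright. Round body 46 mm in diameter up to 52 mm above its underside, head 38 mm in diameter above. Point: on its axis half-way up, 40 mm above its underside; face looks along -x, z up.
- brown_jar_mid (a point): Brown patina: brown jar, 46 mm diameter, 72 mm high with lid, paper label band, 0.15 kg, standing upright. Point: on its axis half-way up, 36 mm above its underside; z up. Black lid.
- green_jar_mid (a point): Green patina: green jar, 46 mm diameter, 72 mm high with lid, paper label band, 0.15 kg, standing upright. Point: on its axis half-way up, 36 mm above its underside; z up. Green lid.
- white_jar_mid (a point): White patina, wanted in neither kit: white jar, 46 mm diameter, 72 mm high with lid, paper label band, 0.15 kg, standing upright. Point: on its axis half-way up, 36 mm above its underside; z up. Red lid. Stays where it is.
- wax_tin_mid (a point): Wax tin: round silver tin with a brass-coloured lid, orange disc on top, 50 mm diameter, 45 mm high, 0.12 kg, standing upright. Point: on its axis half-way up, 22.5 mm above its underside; z up.
- tortoise_mid (a point): Tortoise: low dark bronze casting, 80 mm long, 54 mm wide, 38 mm high, wanted in neither kit. Point: centre of the shell, 19 mm above its underside; head along -x, z up. Stays where it is.
- cork_block_mid (a point): Cork sanding block lying flat, 72 x 42 x 26 mm, wanted in neither kit. Point: its centre, 13 mm above its underside; z up. Stays where it is. (It, the other stock and an unlisted wooden brush 85 x 34 x 30 mm stand in three rows of three, about 120 mm apart, between the trays.)

How it is judged:
By the outcome, as a careful person would: the job done as asked, in the order asked, and still so for the second after the job is handed in, with the robot touching nothing.
It also fails if it takes over 115 s, if anything falls off the work surface, if the arm or the gripper's body presses on something with over 40 N, if the wrist force passes 120 N, or if a joint passes its speed limit or range.

## Working session

There is one attempt and no reset: what is moved stays moved. The work goes in short steps, Python scripts to look and compute and a tool call to move; the robot and the scene stay as the last step left them, time stands still between calls to the robot, and variables do not carry over. Pictures are saved under pics/ and viewed, at most 14 in all, crops included, and the job is handed in when it is done.

Besides the shell and the picture viewer there is one more tool, called in YAML: its name, and indented under it one key for each argument. carry_out: Moves the arm, as the interface text tells. Its arguments: {"type":"object","properties":{"commands":{"type":"array","items":{"type":"array","items":{"type":"number"}}},"force":{"type":"number"}},"required":["commands"]}

```bash
mkdir -p pics; cat > h.py <<'E'
import numpy as np, cv2
from bench import status, camera, get_calibration, bot
def snap(n,f):
    p,d=camera(n); cv2.imwrite('pics/'+f,p[:,:,::-1]); return p,d
def cloud(n,d):
    c=get_calibration(n); f=240/np.tan(np.radians(c['vertical_fov'])/2)
    v,u=np.mgrid[:480,:640]
    P=np.stack([(u-c['cx'])/f*d,(v-c['cy'])/f*d,d],-1)
    return (P-np.array(c['t']))@np.array(c['R'])
E
python3 - <<'E'
from h import *
for n in('scene','top'):
    p,d=snap(n,n+'1.png'); np.savez(n+'1.npz',p=p,d=d)
    c=get_calibration(n); print(n,c, 'cam',-np.array(c['R']).T@c['t'])
print(status.get_obs(),bot.grip_depth)
E
```

```text
scene {'vertical_fov': 53.16242141909778, 'cx': 319.1686632262555, 'cy': 239.4365230624263, 'R': array([[-0.8802381 ,  0.47447531,  0.00735292],
       [ 0.32891798,  0.62122511, -0.71126108],
       [-0.34204364, -0.62366059, -0.70288947]]), 't': array([ 0.50631593, -0.15161826,  1.2151548 ])} cam [0.91118451 0.61179883 0.74255644]
top {'vertical_fov': 52.32191120344988, 'cx': 324.46546054322056, 'cy': 243.03809486596631, 'R': array([[-0.02344888, -0.9995994 , -0.01584915],
       [-0.99814897,  0.02429882, -0.05575127],
       [ 0.05611405,  0.01451251, -0.99831889]]), 't': array([0.02611347, 0.59000099, 1.16827753])} cam [ 0.52396442 -0.00518796  1.1996207 ]
{'t': 0.1, 'joint_positions': array([-1.3136927 ,  0.70699114, -0.02763223,  1.48493008,  0.02199655,
        0.95087931, -0.07549712]), 'joint_velocities': array([-0.00020201, -0.00159026, -0.00017326, -0.00096806,  0.00104696,
        0.00095747,  0.00101682]), 'joint_efforts': array([ 2.18041918e-03, -8.84288263e+01,  1.23719115e+00, -2.36450315e+01,
        1.71108556e-02,  5.08884812e-03, -5.33993500e-05]), 'eef_pos': array([0.16919336, 0.54931611, 0.23090778]), 'tool_rot': array([-6.11195771e-05,  1.48841015e-01,  9.88861035e-01, -4.48774681e-04]), 'wrist_force': array([-0.43344849, -0.30332928,  0.31529447]), 'ft_torque': array([-0.01407492,  0.01995154, -0.00893432]), 'finger_force': 0.0, 'grip_width': 0.08532766606065147} 0.0187
```

View pics/top1.png

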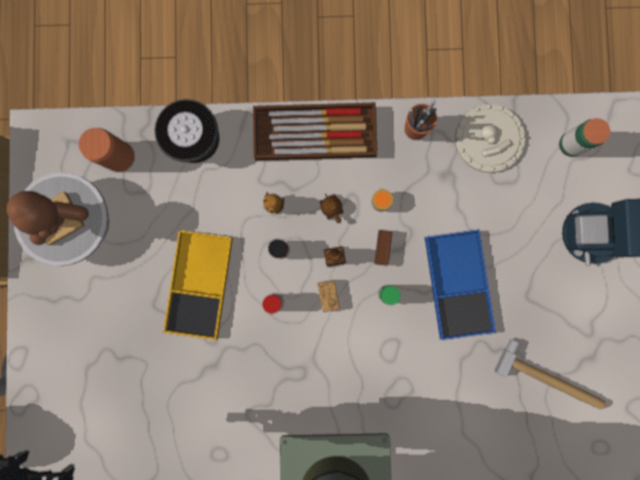

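View pics/scene1.png

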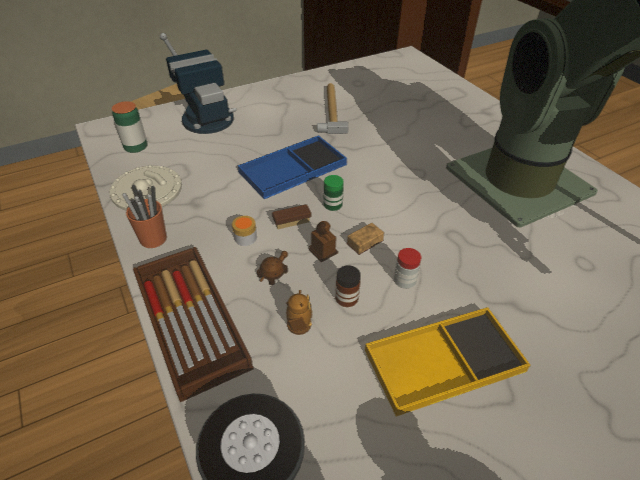

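The top view has +x up and +y left, with the yellow tray at about (200,285) and the blue tray at about (460,285). The stock rows are:
- **Far:** owl (273,203), tortoise (332,207), tin (383,200)
- **Middle:** brown jar (278,248), bust (335,256), brush (384,247)
- **Near:** white jar (272,303), cork (329,296), green jar (390,295)

The scene view agrees.

```bash
python3 - <<'E'
from h import *
D={n:np.load(n+'1.npz') for n in('scene','top')}
W={n:cloud(n,D[n]['d']) for n in D}
X=W['top']
seed=dict(owl=(273,203),tort=(332,207),tin=(383,200),brown=(278,248),bust=(335,256),brush=(384,247),white=(272,303),cork=(329,296),green=(390,295))
H=dict(owl=80,tin=45,brown=72,bust=84,white=72,green=72)
for k,(u,v) in seed.items():
    c0=X[v,u]
    out=[]
    for n in W:
        P=W[n][D[n]['d']>0]; m=(np.linalg.norm(P[:,:2]-c0[:2],axis=1)<.055)&(P[:,2]>.012)
        Q=P[m]; zt=np.percentile(Q[:,2],97)
        T=Q[Q[:,2]>zt-.012]; (r,s,a)=cv2.minAreaRect((T[:,:2]*1000).astype(np.float32))
        (r2,s2,a2)=cv2.minAreaRect((Q[:,:2]*1000).astype(np.float32))
        out.append((n,len(T),round(zt*1000),np.round(r),np.round(s),round(a),'all',np.round(r2),np.round(s2),round(a2)))
    print(k,*out,sep='\n   ')
# trays: colour masks in both views
for name,lo,hi in(('blue',(105,120,60),(125,255,255)),('yellow',(18,150,100),(30,255,255))):
  for n in W:
    hsv=cv2.cvtColor(D[n]['p'],cv2.COLOR_RGB2HSV); m=cv2.inRange(hsv,lo,hi)
    nl,l,st,_=cv2.connectedComponentsWithStats(m); i=1+np.argmax(st[1:,4]); m=(l==i)
    P=W[n][m&(D[n]['d']>0)]; print(name,n,len(P),'z pct',np.percentile(P[:,2],[5,50,95]).round(4))
    # rays onto rim plane z=.022
    c=get_calibration(n); f=240/np.tan(np.radians(c['vertical_fov'])/2); R=np.array(c['R']); o=-R.T@c['t']
    cs,_=cv2.findContours(m.astype(np.uint8),0,cv2.CHAIN_APPROX_NONE); q=cv2.convexHull(cs[0])[:,0].astype(float)
    d=np.c_[(q[:,0]-c['cx'])/f,(q[:,1]-c['cy'])/f,np.ones(len(q))]@R
    g=o+d*((.022-o[2])/d[:,2])[:,None]
    print(cv2.minAreaRect((g[:,:2]*1000).astype(np.float32)))
E
```

```text
owl
   ('scene', 326, 77, array([689., 134.]), array([37., 39.]), 66, 'all', array([690., 137.]), array([46., 46.]), 63)
   ('top', 207, 80, array([687., 133.]), array([36., 38.]), 70, 'all', array([687., 133.]), array([45., 45.]), 71)
tort
   ('scene', 291, 37, array([674., -13.]), array([64., 43.]), 47, 'all', array([674.,  -2.]), array([73., 46.]), 6)
   ('top', 249, 40, array([672., -13.]), array([64., 41.]), 46, 'all', array([675., -10.]), array([77., 51.]), 39)
tin
   ('scene', 364, 46, array([ 691., -127.]), array([50., 49.]), 69, 'all', array([ 691., -127.]), array([50., 49.]), 70)
   ('top', 353, 51, array([ 688., -127.]), array([48., 48.]), 88, 'all', array([ 688., -127.]), array([48., 48.]), 88)
brown
   ('scene', 414, 73, array([580., 122.]), array([44., 45.]), 16, 'all', array([580., 123.]), array([46., 45.]), 11)
   ('top', 294, 77, array([577., 121.]), array([42., 44.]), 90, 'all', array([577., 121.]), array([44., 44.]), 9)
bust
   ('scene', 130, 82, array([561.,  -9.]), array([29., 23.]), 8, 'all', array([540., -11.]), array([74., 45.]), 7)
   ('top', 115, 85, array([
[... 934 characters left out ...]
('top', 303, 76, array([ 464., -137.]), array([43., 42.]), 43, 'all', array([ 463., -136.]), array([45., 44.]), 43)
blue scene 2458 z pct [0.0022 0.006  0.0218]
((489.886474609375, -297.9353942871094), (257.0535583496094, 150.8037872314453), 6.485528945922852)
blue top 3672 z pct [0.0026 0.0068 0.0239]
((483.94049072265625, -308.5096740722656), (244.8591766357422, 130.97250366210938), 6.51827335357666)
yellow scene 6906 z pct [0.0022 0.005  0.0218]
((501.1787414550781, 326.0345764160156), (137.50506591796875, 249.52232360839844), 80.73584747314453)
yellow top 3576 z pct [0.0025 0.0068 0.0241]
((498.1499328613281, 320.1867370605469), (130.8343048095703, 246.91709899902344), 81.01782989501953)
```

```bash
python3 - <<'E'
from h import *
for n in('scene','top'):
    D=np.load(n+'1.npz'); P=cloud(n,D['d'])[D['d']>0]
    m=(np.linalg.norm(P[:,:2]-[.560,-.010],axis=1)<.036)
    for lo,hi in((.045,.060),(.02,.06),(.015,.09)):
        Q=P[m&(P[:,2]>lo)&(P[:,2]<hi)]; print(n,lo,len(Q),cv2.minAreaRect((Q[:,:2]*1000).astype(np.float32)))
p=np.load('scene1.npz')['p'][200:280,280:390]; cv2.imwrite('pics/bust.png',cv2.resize(p[:,:,::-1],None,fx=6,fy=6,interpolation=2))
E
```

```text
scene 0.045 209 ((559.9243774414062, -8.964460372924805), (35.673988342285156, 45.12948226928711), 13.503484725952148)
scene 0.02 415 ((558.708740234375, -8.695734024047852), (37.17631530761719, 44.77318572998047), 7.052361488342285)
scene 0.015 601 ((558.708740234375, -8.695734024047852), (37.17631530761719, 44.77318572998047), 7.052361488342285)
top 0.045 146 ((557.4481811523438, -11.483186721801758), (33.91946029663086, 45.04738998413086), 7.370677471160889)
top 0.02 154 ((556.7850341796875, -11.584724426269531), (35.022003173828125, 45.0467529296875), 7.886754512786865)
top 0.015 283 ((556.7850341796875, -11.584724426269531), (35.022003173828125, 45.0467529296875), 7.886754512786865)
```

View pics/bust.png

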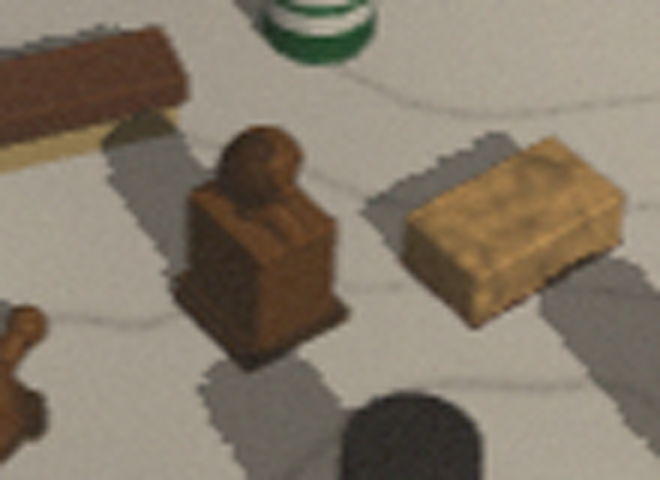

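carry_out:
  commands:
    - [3, -4.5, 0, 0, 0, -0.12, 0.8]
    - [3, -4.5, 0, 0, 0, -0.12, 0.8]
    - [3, -4.5, 0, 0, 0, -0.12, 0.8]
    - [3, -4.5, 0, 0, 0, -0.12, 0.8]
    - [3, -4.5, 0, 0, 0, -0.12, 0.8]
    - [3, -4.5, 0, 0, 0, -0.12, 0.8]
    - [3, -4.5, 0, 0, 0, -0.12, 0.8]
    - [3, -4.5, 0, 0, 0, -0.12, 0.8]
    - [3, -4.5, 0, 0, 0, -0.12, 0.8]
    - [3, -4.5, 0, 0, 0, -0.12, 0.8]
  force: 50

```text
t: 1.35
eef_pos: [0.47, 0.098, 0.2312]
tool_rot: [-0.0, 0.683, 0.731, -0.0]
wrist_force: [0.3, 0.6, 0.4]
grip_width: 0.0682
finger_force: 0.0
```

The crop shows the bust at about scene px (323,243), chest square-cut and turned about 7.5°, with the cork well clear of the fingers.

carry_out:
  commands:
    - [3, -3.6, 0, 0, 0, 0.02, 0.8]
    - [3, -3.6, 0, 0, 0, 0.02, 0.8]
    - [2.9, -3.65, 0, 0, 0, 0.02, 0.8]
    - [0, 0, -4, 0, 0, 0, 0.8]
    - [0, 0, -4, 0, 0, 0, 0.8]
    - [0, 0, -4, 0, 0, 0, 0.8]
    - [0, 0, -4, 0, 0, 0, 0.8]
    - [0, 0, -3, 0, 0, 0, 0.8]
    - [0, 0, -2, 0, 0, 0, 0.8]
    - [0, 0, 0, 0, 0, 0, 0.8]

```text
t: 2.6
eef_pos: [0.5575, -0.009, 0.0202]
tool_rot: [-0.001, 0.659, 0.752, -0.001]
wrist_force: [-0.4, -0.4, 0.7]
grip_width: 0.0682
finger_force: 0.0
```

carry_out:
  commands:
    - [0, 0, 0, 0, 0, 0, 0.3]
    - [0, 0, 0, 0, 0, 0, 0.2]
    - [0, 0, 0, 0, 0, 0, 0.1]
    - [0, 0, 0, 0, 0, 0, 0.1]
    - [0, 0, 0, 0, 0, 0, 0.1]
    - [0, 0, 0, 0, 0, 0, 0.1]

```text
t: 3.35
eef_pos: [0.5586, -0.009, 0.0223]
tool_rot: [0.0, 0.659, 0.752, 0.0]
wrist_force: [-1.4, 0.4, 8.5]
grip_width: 0.0332
finger_force: 50.8
```

carry_out:
  commands:
    - [0, 0, 1, 0, 0, 0, 0.1]
    - [0, 0, 3, 0, 0, 0, 0.1]
    - [0, 0, 5, 0, 0, 0, 0.1]
    - [0, 0, 4, 0, 0, 0, 0.1]
    - [0, 0, 1, 0, 0, 0, 0.1]

```text
t: 3.98
eef_pos: [0.5589, -0.009, 0.1639]
tool_rot: [0.001, 0.659, 0.752, 0.001]
wrist_force: [0.3, 0.2, -6.1]
grip_width: 0.0333
finger_force: 51.3
```

carry_out:
  commands:
    - [-0.7, -1.8, 0, 0, 0, 0, 0.1]
    - [-1.5, -3, 0, 0, 0, 0, 0.1]
    - [-2, -4, 0, 0, 0, 0, 0.1]
    - [-2, -4, 0, 0, 0, 0, 0.1]
    - [-2, -4, 0, 0, 0, 0, 0.1]
    - [-2, -4, 0, 0, 0, 0, 0.1]
    - [-2, -4, 0, 0, 0, 0, 0.1]
    - [-1.5, -3, 0, 0, 0, 0, 0.1]
    - [-1, -2.5, 0, 0, 0, 0, 0.1]
    - [0, -0.5, 0, 0, 0, 0, 0.1]

```text
t: 5.22
eef_pos: [0.4093, -0.3187, 0.1603]
tool_rot: [-0.001, 0.66, 0.751, -0.001]
wrist_force: [0.1, 0.3, -4.4]
grip_width: 0.0335
finger_force: 51.1
```

```bash
python3 - <<'E'
from h import *
p,d=snap('scene','s2.png'); print(status.get_obs()['eef_pos'],status.get_obs()['wrist_force'])
X=cloud('scene',d); m=(np.linalg.norm(X[...,:2]-[.412,-.317],axis=2)<.06)&(X[...,2]>.06)&(d>0)
print(np.percentile(X[m][:,2],[0,1,5,10]))
E
```

```text
[ 0.41003855 -0.31825299  0.16043085] [-1.40819241 -0.99961147 -4.80597009]
[0.13683895 0.14172655 0.1599439  0.18486526]
```

View pics/s2.png

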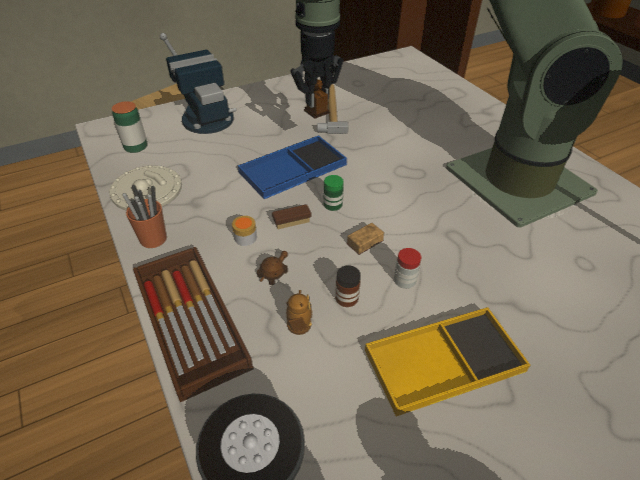

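The bust is held level over the felt bay, at about px (318,105). I'll lower it and feel for contact.

carry_out:
  commands:
    - [0.1, 0.1, -2, 0, 0, 0, 0.1]
    - [0, 0, -4, 0, 0, 0, 0.1]
    - [0, 0, -4, 0, 0, 0, 0.1]
    - [0, 0, -1.5, 0, 0, 0, 0.1]
    - [0, 0, -0.7, 0, 0, 0, 0.1]
    - [0, 0, 0, 0, 0, 0, 0.1]
    - [0, 0, 0, 0, 0, 0, 0.1]

```text
t: 6.15
eef_pos: [0.4127, -0.3162, 0.0402]
tool_rot: [0.001, 0.659, 0.752, 0.0]
wrist_force: [0.7, 0.4, -4.5]
grip_width: 0.0332
finger_force: 51.1
```

carry_out:
  commands:
    - [0, 0, -0.2, 0, 0, 0, 0.1]
    - [0, 0, -0.2, 0, 0, 0, 0.1]
    - [0, 0, 0, 0, 0, 0, 0.1]

```text
t: 6.52
eef_pos: [0.4122, -0.316, 0.0352]
tool_rot: [-0.0, 0.659, 0.752, -0.0]
wrist_force: [-0.6, -0.0, -5.4]
grip_width: 0.0334
finger_force: 51.1
```

carry_out:
  commands:
    - [0, 0, -0.2, 0, 0, 0, 0.1]
    - [0, 0, -0.1, 0, 0, 0, 0.1]
    - [0, 0, 0, 0, 0, 0, 0.1]

```text
t: 6.9
eef_pos: [0.4122, -0.316, 0.0322]
tool_rot: [-0.0, 0.659, 0.752, -0.0]
wrist_force: [0.2, -0.7, -4.4]
grip_width: 0.0331
finger_force: 51.1
```

carry_out:
  commands:
    - [0, 0, -0.1, 0, 0, 0, 0.1]
    - [0, 0, 0, 0, 0, 0, 0.1]

```text
t: 7.15
eef_pos: [0.4122, -0.316, 0.0312]
tool_rot: [-0.0, 0.659, 0.752, -0.0]
wrist_force: [0.3, -0.5, -4.8]
grip_width: 0.0331
finger_force: 51.1
```

carry_out:
  commands:
    - [0, 0, -0.1, 0, 0, 0, 0.1]
    - [0, 0, 0, 0, 0, 0, 0.1]

```text
t: 7.4
eef_pos: [0.4123, -0.316, 0.0303]
tool_rot: [0.0, 0.659, 0.752, -0.0]
wrist_force: [-0.0, 0.2, -1.3]
grip_width: 0.0332
finger_force: 51.6
```

carry_out:
  commands:
    - [0, 0, -0.1, 0, 0, 0, 0.1]
    - [0, 0, 0, 0, 0, 0, 0.1]

```text
t: 7.65
eef_pos: [0.4123, -0.316, 0.0303]
tool_rot: [0.0, 0.659, 0.752, 0.0]
wrist_force: [-4.7, 4.1, 24.4]
grip_width: 0.0334
finger_force: 54.9
```

carry_out:
  commands:
    - [0, 0, 0.1, 0, 0, 0, 0.6]
    - [0, 0, 0, 0, 0, 0, 0.75]
    - [0, 0, 0, 0, 0, 0, 0.75]
    - [0, 0, 2, 0, 0, 0, 0.75]
    - [0, 0, 4, 0, 0, 0, 0.75]
    - [0, 0, 5, 0, 0, 0, 0.75]
    - [0, 0, 5, 0, 0, 0, 0.75]

```text
t: 8.52
eef_pos: [0.412, -0.3159, 0.1918]
tool_rot: [-0.0, 0.659, 0.752, -0.0]
wrist_force: [0.1, 0.2, -0.7]
grip_width: 0.0643
finger_force: 0.0
```

carry_out:
  commands:
    - [1.7, 4.4, 0, 0, 0, -0.16, 0.75]
    - [1.7, 4.4, 0, 0, 0, -0.16, 0.75]
    - [1.7, 4.4, 0, 0, 0, -0.16, 0.75]
    - [1.7, 4.4, 0, 0, 0, -0.16, 0.75]
    - [1.7, 4.4, 0, 0, 0, -0.16, 0.75]
    - [1.7, 4.4, 0, 0, 0, -0.16, 0.75]
    - [1.7, 4.4, 0, 0, 0, -0.16, 0.75]
    - [1.7, 4.4, 0, 0, 0, -0.16, 0.75]
    - [1.7, 4.4, 0, 0, 0, -0.16, 0.75]
    - [1.4, 4.2, 0, 0, 0, -0.15, 0.75]

```text
t: 9.78
eef_pos: [0.5796, 0.1238, 0.1901]
tool_rot: [0.0, 0.999, 0.054, -0.0]
wrist_force: [0.7, 0.4, 0.2]
grip_width: 0.064
finger_force: 0.0
```

```bash
python3 - <<'E'
from h import *
o=status.get_obs(); print(o['eef_pos'],o['tool_rot'],o['wrist_force'])
p,d=snap('scene','s3.png'); cv2.imwrite('pics/s3c.png',cv2.resize(p[110:290,220:400,::-1],None,fx=3,fy=3,interpolation=2))
X=cloud('scene',d); m=(np.linalg.norm(X[...,:2]-[.412,-.317],axis=2)<.06)&(X[...,2]>.015)&(d>0)
Q=X[m]; print(Q[:,2].max(), cv2.minAreaRect((Q[Q[:,2]>.03][:,:2]*1000).astype(np.float32)), Q[Q[:,2]>.075].mean(0))
E
```

```text
[0.57956455 0.12380437 0.19012272] [ 2.94739471e-06  9.98531636e-01  5.41716721e-02 -5.26324109e-05] [0.65030304 0.44997737 0.21309321]
0.09194875300156925 ((416.48980712890625, -316.3744812011719), (38.9671630859375, 49.12430953979492), 16.48345375061035) [ 0.41785263 -0.31202053  0.08448944]
```

View pics/s3c.png

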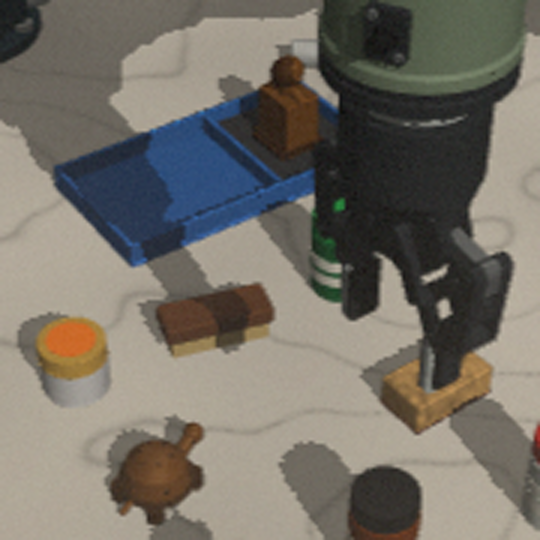

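The bust stands upright in the felt bay (crop (287,110)). Next is the brown jar.

carry_out:
  commands:
    - [-0.1, -0.2, -3, 0, 0, 0, 0.75]
    - [0, 0, -5, 0, 0, 0, 0.75]
    - [0, 0, -5, 0, 0, 0, 0.75]
    - [0, 0, -2.9, 0, 0, 0, 0.75]
    - [0, 0, -1, 0, 0, 0, 0.75]
    - [0, 0, 0, 0, 0, 0, 0.75]
    - [0, 0, 0, 0, 0, 0, 0.4]
    - [0, 0, 0, 0, 0, 0, 0.25]
    - [0, 0, 0, 0, 0, 0, 0.25]
    - [0, 0, 0, 0, 0, 0, 0.25]
  force: 40

```text
t: 11.08
eef_pos: [0.5789, 0.1202, 0.0227]
tool_rot: [-0.0, 0.998, 0.056, 0.001]
wrist_force: [-1.1, 1.0, 7.5]
grip_width: 0.0453
finger_force: 40.2
```

carry_out:
  commands:
    - [0, 0, 0, 0, 0, 0, 0.2]
    - [0, 0, 0, 0, 0, 0, 0.2]

```text
t: 11.32
eef_pos: [0.5789, 0.1202, 0.0227]
tool_rot: [-0.0, 0.998, 0.056, 0.001]
wrist_force: [-1.6, -0.1, 7.4]
grip_width: 0.0457
finger_force: 40.2
```

carry_out:
  commands:
    - [0, 0, 1, 0, 0, 0, 0.2]
    - [0, 0, 3, 0, 0, 0, 0.2]
    - [0, 0, 5, 0, 0, 0, 0.2]
    - [0, 0, 4, 0, 0, 0, 0.2]
    - [0, 0, 1, 0, 0, 0, 0.2]

```text
t: 11.95
eef_pos: [0.579, 0.12, 0.1644]
tool_rot: [-0.0, 0.998, 0.056, 0.002]
wrist_force: [-0.3, -0.1, -2.8]
grip_width: 0.045
finger_force: 41.3
```

carry_out:
  commands:
    - [-0.1, -2.8, 0, 0, 0, 0, 0.2]
    - [-0.1, -4, 0, 0, 0, 0, 0.2]
    - [-0.1, -5, 0, 0, 0, 0, 0.2]
    - [-0.1, -5, 0, 0, 0, 0, 0.2]
    - [-0.1, -5, 0, 0, 0, 0, 0.2]
    - [-0.1, -5, 0, 0, 0, 0, 0.2]
    - [-0.1, -5, 0, 0, 0, 0, 0.2]
    - [-0.1, -5, 0, 0, 0, 0, 0.2]
    - [-0.1, -3, 0, 0, 0, 0, 0.2]
    - [0, -2, 0, 0, 0, 0, 0.2]

```text
t: 13.2
eef_pos: [0.5685, -0.2995, 0.161]
tool_rot: [-0.0, 0.998, 0.056, -0.0]
wrist_force: [0.0, 0.1, -1.5]
grip_width: 0.0449
finger_force: 41.4
```

carry_out:
  commands:
    - [0, 0, -2, 0, 0, 0, 0.2]
    - [0, 0, -4, 0, 0, 0, 0.2]
    - [0, 0, -4, 0, 0, 0, 0.2]
    - [0, 0, -1.5, 0, 0, 0, 0.2]
    - [0, 0, -1, 0, 0, 0, 0.2]
    - [0, 0, 0, 0, 0, 0, 0.2]
    - [0, 0, 0, 0, 0, 0, 0.2]

```text
t: 14.08
eef_pos: [0.5697, -0.2983, 0.0374]
tool_rot: [0.0, 0.998, 0.056, 0.001]
wrist_force: [0.6, 1.8, -1.1]
grip_width: 0.0448
finger_force: 41.4
```

carry_out:
  commands:
    - [0, 0, -0.4, 0, 0, 0, 0.2]
    - [0, 0, -0.3, 0, 0, 0, 0.2]
    - [0, 0, -0.1, 0, 0, 0, 0.2]
    - [0, 0, 0, 0, 0, 0, 0.2]

```text
t: 14.58
eef_pos: [0.5692, -0.298, 0.0282]
tool_rot: [-0.0, 0.998, 0.056, -0.0]
wrist_force: [-0.2, -0.1, -2.0]
grip_width: 0.0451
finger_force: 41.4
```

carry_out:
  commands:
    - [0, 0, -0.1, 0, 0, 0, 0.2]
    - [0, 0, 0, 0, 0, 0, 0.2]

```text
t: 14.82
eef_pos: [0.5693, -0.2981, 0.0277]
tool_rot: [0.0, 0.998, 0.056, 0.0]
wrist_force: [-3.0, 0.6, 5.8]
grip_width: 0.0447
finger_force: 42.1
```

carry_out:
  commands:
    - [0, 0, -0.1, 0, 0, 0, 0.2]
    - [0, 0, 0, 0, 0, 0, 0.2]

```text
t: 15.08
eef_pos: [0.5694, -0.2981, 0.0277]
tool_rot: [0.0, 0.998, 0.056, 0.0]
wrist_force: [-6.9, 3.8, 22.3]
grip_width: 0.045
finger_force: 43.8
```

carry_out:
  commands:
    - [0, 0, 0.1, 0, 0, 0, 0.6]
    - [0, 0, 0, 0, 0, 0, 0.75]
    - [0, 0, 0, 0, 0, 0, 0.75]
    - [0, 0, 2, 0, 0, 0, 0.75]
    - [0, 0, 4, 0, 0, 0, 0.75]
    - [0, 0, 5, 0, 0, 0, 0.8]
    - [0, 0, 3, 0, 0, 0, 0.85]

```text
t: 15.95
eef_pos: [0.5695, -0.2985, 0.1711]
tool_rot: [0.001, 0.998, 0.056, 0.001]
wrist_force: [-0.5, 0.0, -0.9]
grip_width: 0.0723
finger_force: 0.0
```

carry_out:
  commands:
    - [1.5, 2.1, 0, 0, 0, 0, 0.85]
    - [3, 4, 0, 0, 0, 0, 0.85]
    - [3, 4, 0, 0, 0, 0, 0.85]
    - [3, 4, 0, 0, 0, 0, 0.85]
    - [1.5, 3, 0, 0, 0, 0, 0.85]
    - [0, 0, 0, 0, 0, 0, 0.85]
    - [0, 0, 0, 0, 0, 0, 0.85]

```text
t: 16.82
eef_pos: [0.6889, -0.1279, 0.1682]
tool_rot: [0.0, 0.998, 0.056, 0.0]
wrist_force: [-0.4, -0.1, 0.3]
grip_width: 0.0725
finger_force: 0.0
```

```bash
python3 - <<'E'
from h import *
o=status.get_obs(); print(o['eef_pos'],o['tool_rot'],o['wrist_force'])
p,d=snap('scene','s4.png')
E
```

```text
[ 0.68889267 -0.12792167  0.16823242] [4.27116882e-04 9.98433153e-01 5.59557071e-02 1.24329719e-04] [-0.42057125 -0.06452923  0.26727114]
```

View pics/s4.png

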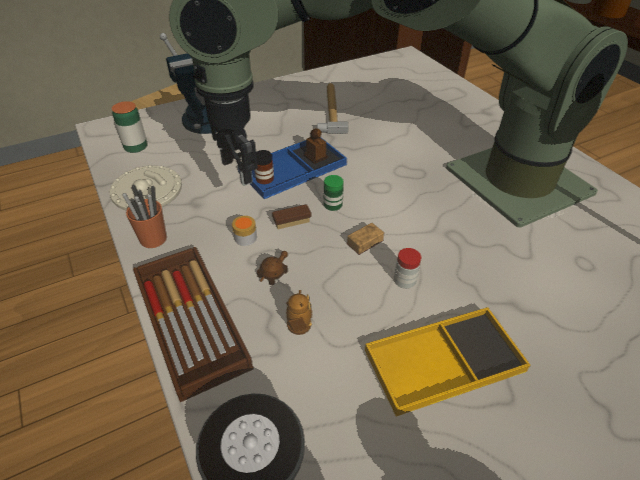

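The brown jar stands upright at (264,170) in the bare bay, and the gripper is above the tin.

carry_out:
  commands:
    - [0, 0.1, -3, 0, 0, 0, 0.85]
    - [0, 0, -5, 0, 0, 0, 0.85]
    - [0, 0, -4, 0, 0, 0, 0.85]
    - [0, 0, -2.5, 0, 0, 0, 0.85]
    - [0, 0, -1, 0, 0, 0, 0.85]
    - [0, 0, 0, 0, 0, 0, 0.85]
    - [0, 0, 0, 0, 0, 0, 0.5]
    - [0, 0, 0, 0, 0, 0, 0.3]
    - [0, 0, 0, 0, 0, 0, 0.3]
    - [0, 0, 0, 0, 0, 0, 0.3]
  force: 40

```text
t: 18.12
eef_pos: [0.6898, -0.1264, 0.0138]
tool_rot: [0.0, 0.998, 0.056, 0.001]
wrist_force: [-3.3, -0.0, 7.7]
grip_width: 0.0493
finger_force: 40.7
```

carry_out:
  commands:
    - [0, 0, 0, 0, 0, 0, 0.2]
    - [0, 0, 0, 0, 0, 0, 0.2]

```text
t: 18.38
eef_pos: [0.6898, -0.1263, 0.0138]
tool_rot: [0.0, 0.998, 0.056, 0.001]
wrist_force: [-1.8, -1.4, 8.5]
grip_width: 0.0492
finger_force: 40.7
```

carry_out:
  commands:
    - [0, 0, 1, 0, 0, 0, 0.2]
    - [0, 0, 3, 0, 0, 0, 0.2]
    - [0, 0, 5, 0, 0, 0, 0.2]
    - [0, 0, 4, 0, 0, 0, 0.2]
    - [0, 0, 1, 0, 0, 0, 0.2]

```text
t: 19.0
eef_pos: [0.6901, -0.1263, 0.1558]
tool_rot: [0.001, 0.998, 0.056, 0.002]
wrist_force: [0.1, 0.2, -2.2]
grip_width: 0.0492
finger_force: 41.7
```

carry_out:
  commands:
    - [-1.5, -1.5, 0, 0, 0, 0, 0.2]
    - [-3, -3, 0, 0, 0, 0, 0.2]
    - [-4, -3.5, 0, 0, 0, 0, 0.2]
    - [-4, -3.5, 0, 0, 0, 0, 0.2]
    - [-4, -3.5, 0, 0, 0, 0, 0.2]
    - [-2, -2, 0, 0, 0, 0, 0.2]
    - [-0.7, -1, 0, 0, 0, 0, 0.2]
    - [0, 0, 0, 0, 0, 0, 0.2]
    - [0, 0, 0, 0, 0, 0, 0.2]

```text
t: 20.12
eef_pos: [0.4982, -0.3049, 0.152]
tool_rot: [-0.0, 0.998, 0.057, 0.0]
wrist_force: [0.3, 0.4, -0.7]
grip_width: 0.0491
finger_force: 41.7
```

carry_out:
  commands:
    - [0, 0, -2, 0, 0, 0, 0.2]
    - [0, 0, -4, 0, 0, 0, 0.2]
    - [0, 0, -4, 0, 0, 0, 0.2]
    - [0, 0, -1.5, 0, 0, 0, 0.2]
    - [0, 0, -1, 0, 0, 0, 0.2]
    - [0, 0, 0, 0, 0, 0, 0.2]
    - [0, 0, 0, 0, 0, 0, 0.2]

```text
t: 21.0
eef_pos: [0.4978, -0.3062, 0.0283]
tool_rot: [0.0, 0.998, 0.056, 0.001]
wrist_force: [0.7, -0.5, -0.5]
grip_width: 0.0496
finger_force: 41.9
```

carry_out:
  commands:
    - [0, 0, -0.4, 0, 0, 0, 0.2]
    - [0, 0, -0.3, 0, 0, 0, 0.2]
    - [0, 0, -0.1, 0, 0, 0, 0.2]
    - [0, 0, 0, 0, 0, 0, 0.2]

```text
t: 21.5
eef_pos: [0.4972, -0.306, 0.0192]
tool_rot: [-0.0, 0.998, 0.056, -0.0]
wrist_force: [-0.7, -0.7, -1.2]
grip_width: 0.0488
finger_force: 41.9
```

carry_out:
  commands:
    - [0, 0, -0.1, 0, 0, 0, 0.2]
    - [0, 0, 0, 0, 0, 0, 0.2]

```text
t: 21.75
eef_pos: [0.4973, -0.3061, 0.0188]
tool_rot: [-0.0, 0.998, 0.056, 0.0]
wrist_force: [-1.9, 1.6, 8.3]
grip_width: 0.0493
finger_force: 42.9
```

carry_out:
  commands:
    - [0, 0, 0.1, 0, 0, 0, 0.6]
    - [0, 0, 0, 0, 0, 0, 0.75]
    - [0, 0, 0, 0, 0, 0, 0.75]
    - [0, 0, 2, 0, 0, 0, 0.75]
    - [0, 0, 5, 0, 0, 0, 0.75]
    - [0, 0, 5, 0, 0, 0, 0.75]
    - [0, 0, 4, 0, 0, 0, 0.75]

```text
t: 22.62
eef_pos: [0.4971, -0.3062, 0.1827]
tool_rot: [0.001, 0.998, 0.056, 0.001]
wrist_force: [0.5, -0.4, 0.9]
grip_width: 0.0641
finger_force: 0.0
```

carry_out:
  commands:
    - [1.9, 4.4, 0, 0, 0, 0.13, 0.75]
    - [1.9, 4.4, 0, 0, 0, 0.13, 0.75]
    - [1.9, 4.4, 0, 0, 0, 0.13, 0.75]
    - [1.9, 4.4, 0, 0, 0, 0.13, 0.75]
    - [1.9, 4.4, 0, 0, 0, 0.13, 0.75]
    - [1.9, 4.4, 0, 0, 0, 0.13, 0.75]
    - [1.9, 4.4, 0, 0, 0, 0.13, 0.75]
    - [1.9, 4.4, 0, 0, 0, 0.13, 0.75]
    - [1.9, 4.4, 0, 0, 0, 0.13, 0.75]
    - [1.9, 4.4, 0, 0, 0, 0.13, 0.75]

```text
t: 23.88
eef_pos: [0.6876, 0.1352, 0.181]
tool_rot: [0.001, 0.759, 0.651, 0.0]
wrist_force: [-0.1, -0.6, 0.4]
grip_width: 0.0639
finger_force: 0.0
```

```bash
python3 - <<'E'
from h import *
o=status.get_obs(); print(o['eef_pos'],o['tool_rot'],o['wrist_force'])
p,d=snap('scene','s5.png')
E
```

```text
[0.68761632 0.13515335 0.18099584] [7.67864354e-04 7.59492359e-01 6.50515769e-01 2.30859085e-05] [-0.12537326 -0.5882927   0.40172305]
```

View pics/s5.png

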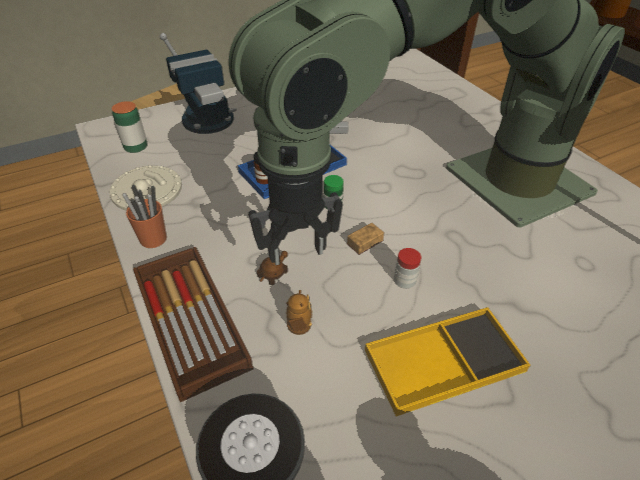

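The gripper is open above the owl (299,312), and the rest of the stock is undisturbed.

carry_out:
  commands:
    - [0, 0, -3, 0, 0, 0, 0.75]
    - [0, 0, -5, 0, 0, 0, 0.75]
    - [0, 0, -5, 0, 0, 0, 0.75]
    - [0, 0, -2.4, 0, 0, 0, 0.75]
    - [0, 0, -1, 0, 0, 0, 0.75]
    - [0, 0, 0, 0, 0, 0, 0.75]
    - [0, 0, 0, 0, 0, 0, 0.4]
    - [0, 0, 0, 0, 0, 0, 0.25]
    - [0, 0, 0, 0, 0, 0, 0.25]
    - [0, 0, 0, 0, 0, 0, 0.25]
  force: 50

```text
t: 25.18
eef_pos: [0.6881, 0.134, 0.0171]
tool_rot: [0.001, 0.761, 0.649, 0.001]
wrist_force: [-1.7, -0.4, 8.6]
grip_width: 0.0437
finger_force: 50.0
```

carry_out:
  commands:
    - [0, 0, 0, 0, 0, 0, 0.2]
    - [0, 0, 0, 0, 0, 0, 0.2]

```text
t: 25.42
eef_pos: [0.6881, 0.134, 0.0172]
tool_rot: [0.001, 0.761, 0.649, 0.001]
wrist_force: [-1.9, -0.4, 9.6]
grip_width: 0.044
finger_force: 50.0
```

carry_out:
  commands:
    - [0, 0, 1, 0, 0, 0, 0.2]
    - [0, 0, 3, 0, 0, 0, 0.2]
    - [0, 0, 5, 0, 0, 0, 0.2]
    - [0, 0, 4, 0, 0, 0, 0.2]
    - [0, 0, 1, 0, 0, 0, 0.2]

```text
t: 26.05
eef_pos: [0.6881, 0.134, 0.1585]
tool_rot: [0.001, 0.761, 0.649, 0.002]
wrist_force: [0.8, 0.2, -4.4]
grip_width: 0.0438
finger_force: 52.1
```

carry_out:
  commands:
    - [-1.5, 1.2, 0, 0, 0, 0, 0.2]
    - [-3, 2.3, 0, 0, 0, 0, 0.2]
    - [-4, 3, 0, 0, 0, 0, 0.2]
    - [-4, 3, 0, 0, 0, 0, 0.2]
    - [-4, 3, 0, 0, 0, 0, 0.2]
    - [-4, 3, 0, 0, 0, 0, 0.2]
    - [-3.5, 2.7, 0, 0, 0, 0, 0.2]
    - [-1.6, 1.2, 0, 0, 0, 0, 0.2]
    - [-0.5, 0.5, 0, 0, 0, 0, 0.2]
    - [0, 0, 0, 0, 0, 0, 0.2]

```text
t: 27.3
eef_pos: [0.4265, 0.3327, 0.155]
tool_rot: [0.0, 0.761, 0.649, -0.0]
wrist_force: [0.4, -0.2, -3.7]
grip_width: 0.0437
finger_force: 52.2
```

carry_out:
  commands:
    - [0, 0, -2, 0, 0, 0, 0.2]
    - [0, 0, -4, 0, 0, 0, 0.2]
    - [0, 0, -4, 0, 0, 0, 0.2]
    - [0, 0, -1.5, 0, 0, 0, 0.2]
    - [0, 0, -0.7, 0, 0, 0, 0.2]
    - [0, 0, 0, 0, 0, 0, 0.2]
    - [0, 0, 0, 0, 0, 0, 0.2]

```text
t: 28.18
eef_pos: [0.4267, 0.3333, 0.0342]
tool_rot: [-0.0, 0.761, 0.649, 0.001]
wrist_force: [-0.9, -0.6, -3.7]
grip_width: 0.0439
finger_force: 52.1
```

carry_out:
  commands:
    - [0, 0, -0.4, 0, 0, 0, 0.2]
    - [0, 0, -0.3, 0, 0, 0, 0.2]
    - [0, 0, -0.1, 0, 0, 0, 0.2]
    - [0, 0, 0, 0, 0, 0, 0.2]

```text
t: 28.68
eef_pos: [0.4262, 0.333, 0.0252]
tool_rot: [-0.0, 0.761, 0.649, -0.0]
wrist_force: [0.4, -0.5, -3.6]
grip_width: 0.0438
finger_force: 52.6
```

carry_out:
  commands:
    - [0, 0, -0.1, 0, 0, 0, 0.2]
    - [0, 0, 0, 0, 0, 0, 0.2]

```text
t: 28.92
eef_pos: [0.4263, 0.333, 0.0251]
tool_rot: [-0.0, 0.761, 0.649, 0.0]
wrist_force: [-4.5, -1.6, 16.1]
grip_width: 0.044
finger_force: 54.5
```

carry_out:
  commands:
    - [0, 0, 0.1, 0, 0, 0, 0.6]
    - [0, 0, 0, 0, 0, 0, 0.75]
    - [0, 0, 0, 0, 0, 0, 0.75]
    - [0, 0, 2, 0, 0, 0, 0.75]
    - [0, 0, 5, 0, 0, 0, 0.75]
    - [0, 0, 5, 0, 0, 0, 0.75]
    - [0, 0, 4, 0, 0, 0, 0.75]

```text
t: 29.8
eef_pos: [0.4263, 0.333, 0.1872]
tool_rot: [0.0, 0.761, 0.649, 0.0]
wrist_force: [0.3, -0.2, 0.1]
grip_width: 0.0638
finger_force: 0.0
```

carry_out:
  commands:
    - [0.4, -4.5, 0, 0, 0, 0, 0.75]
    - [0.4, -5, 0, 0, 0, 0, 0.75]
    - [0.4, -5, 0, 0, 0, 0, 0.75]
    - [0.4, -5, 0, 0, 0, 0, 0.75]
    - [0.4, -5, 0, 0, 0, 0, 0.75]
    - [0.4, -5, 0, 0, 0, 0, 0.75]
    - [0.4, -5, 0, 0, 0, 0, 0.75]
    - [0.4, -5, 0, 0, 0, 0, 0.75]
    - [0.4, -5, 0, 0, 0, 0, 0.75]
    - [0.2, -2.4, 0, 0, 0, 0, 0.75]

```text
t: 31.05
eef_pos: [0.464, -0.1387, 0.1853]
tool_rot: [0.0, 0.762, 0.648, -0.0]
wrist_force: [-0.1, 0.9, 0.7]
grip_width: 0.0643
finger_force: 0.0
```

```bash
python3 - <<'E'
from h import *
o=status.get_obs(); print(o['eef_pos'],o['tool_rot'],o['wrist_force'])
p,d=snap('scene','s6.png')
E
```

```text
[ 0.46396808 -0.1387389   0.18528963] [ 2.72006532e-04  7.61607642e-01  6.48038324e-01 -2.36969333e-04] [-0.11114686  0.87297655  0.67920229]
```

View pics/s6.png

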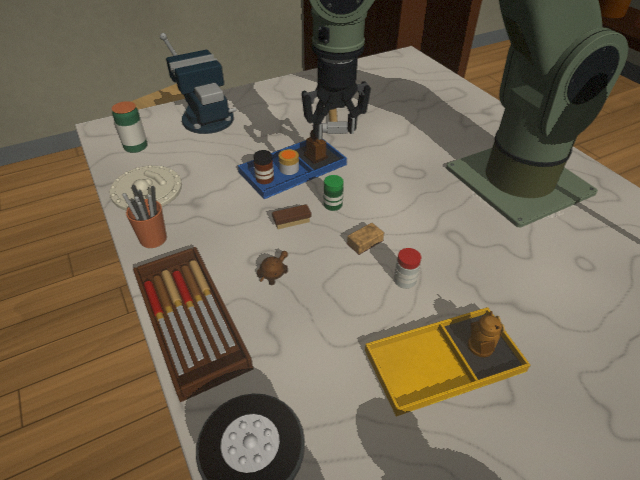

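The blue kit is complete: jar (264,168), tin (289,161) and bust (316,150). The owl stands on the yellow tray's felt at (487,335). Only the green jar is left.

carry_out:
  commands:
    - [0, 0, -3, 0, 0, 0, 0.75]
    - [0, 0, -5, 0, 0, 0, 0.75]
    - [0, 0, -5, 0, 0, 0, 0.75]
    - [0, 0, -2.5, 0, 0, 0, 0.75]
    - [0, 0, -1, 0, 0, 0, 0.75]
    - [0, 0, 0, 0, 0, 0, 0.75]
    - [0, 0, 0, 0, 0, 0, 0.4]
    - [0, 0, 0, 0, 0, 0, 0.25]
    - [0, 0, 0, 0, 0, 0, 0.25]
    - [0, 0, 0, 0, 0, 0, 0.25]
  force: 40

```text
t: 32.35
eef_pos: [0.4648, -0.1361, 0.0215]
tool_rot: [0.001, 0.761, 0.649, 0.0]
wrist_force: [-1.4, 0.3, 8.6]
grip_width: 0.0448
finger_force: 39.9
```

carry_out:
  commands:
    - [0, 0, 0, 0, 0, 0, 0.2]
    - [0, 0, 0, 0, 0, 0, 0.2]

```text
t: 32.6
eef_pos: [0.4647, -0.1361, 0.0214]
tool_rot: [0.001, 0.761, 0.649, 0.0]
wrist_force: [-2.4, 0.2, 7.1]
grip_width: 0.0451
finger_force: 39.9
```

carry_out:
  commands:
    - [0, 0, 1, 0, 0, 0, 0.2]
    - [0, 0, 3, 0, 0, 0, 0.2]
    - [0, 0, 5, 0, 0, 0, 0.2]
    - [0, 0, 4, 0, 0, 0, 0.2]
    - [0, 0, 1, 0, 0, 0, 0.2]

```text
t: 33.22
eef_pos: [0.4649, -0.136, 0.1631]
tool_rot: [0.001, 0.761, 0.649, 0.001]
wrist_force: [-0.3, 0.5, -2.6]
grip_width: 0.045
finger_force: 41.5
```

carry_out:
  commands:
    - [0.8, 3, 0, 0, 0, 0, 0.2]
    - [0.8, 4.5, 0, 0, 0, 0, 0.2]
    - [0.8, 5.2, 0, 0, 0, 0, 0.2]
    - [0.9, 5.2, 0, 0, 0, 0, 0.2]
    - [0.9, 5.2, 0, 0, 0, 0, 0.2]
    - [0.9, 5.2, 0, 0, 0, 0, 0.2]
    - [0.8, 5.2, 0, 0, 0, 0, 0.2]
    - [0.8, 5.2, 0, 0, 0, 0, 0.2]
    - [0.8, 4, 0, 0, 0, 0, 0.2]
    - [0.8, 2.2, 0, 0, 0, 0, 0.2]

```text
t: 34.48
eef_pos: [0.5465, 0.3153, 0.1597]
tool_rot: [-0.0, 0.76, 0.65, -0.0]
wrist_force: [-1.1, -1.0, -1.3]
grip_width: 0.0451
finger_force: 41.5
```

carry_out:
  commands:
    - [0, 0, -2, 0, 0, 0, 0.2]
    - [0, 0, -4, 0, 0, 0, 0.2]
    - [0, 0, -4, 0, 0, 0, 0.2]
    - [0, 0, -1.5, 0, 0, 0, 0.2]
    - [0, 0, -1, 0, 0, 0, 0.2]
    - [0, 0, 0, 0, 0, 0, 0.2]
    - [0, 0, 0, 0, 0, 0, 0.2]

```text
t: 35.35
eef_pos: [0.5477, 0.3132, 0.0364]
tool_rot: [0.0, 0.761, 0.649, 0.001]
wrist_force: [0.5, -0.2, -1.5]
grip_width: 0.0449
finger_force: 41.5
```

carry_out:
  commands:
    - [0, 0, -0.4, 0, 0, 0, 0.2]
    - [0, 0, -0.3, 0, 0, 0, 0.2]
    - [0, 0, -0.1, 0, 0, 0, 0.2]
    - [0, 0, 0, 0, 0, 0, 0.2]

```text
t: 35.85
eef_pos: [0.5472, 0.313, 0.0272]
tool_rot: [-0.0, 0.761, 0.649, -0.0]
wrist_force: [0.1, -0.2, -2.4]
grip_width: 0.0451
finger_force: 41.5
```

carry_out:
  commands:
    - [0, 0, -0.1, 0, 0, 0, 0.2]
    - [0, 0, 0, 0, 0, 0, 0.2]

```text
t: 36.1
eef_pos: [0.5473, 0.3131, 0.0265]
tool_rot: [-0.0, 0.761, 0.649, 0.0]
wrist_force: [-1.2, -0.9, 3.7]
grip_width: 0.0453
finger_force: 42.0
```

carry_out:
  commands:
    - [0, 0, 0, 0, 0, 0, 0.6]
    - [0, 0, 0, 0, 0, 0, 0.75]
    - [0, 0, 0, 0, 0, 0, 0.75]
    - [0, 0, 2, 0, 0, 0, 0.75]
    - [0, 0, 5, 0, 0, 0, 0.75]
    - [0, 0, 5, 0, 0, 0, 0.75]
    - [0, 0, 4, 0, 0, 0, 0.75]
    - [-4, -4, 2, 0, 0, 0, 0.75]
    - [-4, -5, 2, 0, 0, 0, 0.75]
    - [-4, -5, 2, 0, 0, 0, 0.75]

```text
t: 37.35
eef_pos: [0.4313, 0.1783, 0.2453]
tool_rot: [-0.0, 0.761, 0.649, 0.001]
wrist_force: [2.6, -0.6, -0.2]
grip_width: 0.064
finger_force: 0.0
```

carry_out:
  commands:
    - [0, -4, 0, 0, 0, 0, 0.75]
    - [0, -4, 0, 0, 0, 0, 0.75]
    - [0, 0, 0, 0, 0, 0, 0.75]
    - [0, 0, 0, 0, 0, 0, 0.75]

```text
t: 37.85
eef_pos: [0.4328, 0.1003, 0.2442]
tool_rot: [-0.0, 0.761, 0.649, 0.001]
wrist_force: [-1.1, 0.0, 0.3]
grip_width: 0.0639
finger_force: 0.0
```

```bash
python3 - <<'E'
from h import *
p,d=snap('scene','s7.png'); X=cloud('scene',d)
for k,x,y,h,t,yaw in(('bust',.412,-.316,.092,'b',6.5),('brown',.569,-.298,.077,'b',6.5),('tin',.497,-.306,.05,'b',6.5),('owl',.427,.333,.088,'y',0),('green',.547,.313,.077,'y',0),('white',.452,.137,.072,'',0)):
    m=(np.linalg.norm(X[...,:2]-[x,y],axis=2)<.035)&(X[...,2]>.03)&(d>0)&(X[...,2]<.1); Q=X[m]
    print(k,len(Q),np.percentile(Q[:,2],97).round(4),'want',h,cv2.minAreaRect((Q[:,:2]*1000).astype(np.float32))) if len(Q)>9 else print(k,'hidden')
E
```

```text
bust 379 0.0895 want 0.092 ((413.66583251953125, -316.8957214355469), (37.07265853881836, 48.20333480834961), 6.930123805999756)
brown 446 0.078 want 0.077 ((570.1600952148438, -295.13092041015625), (46.86824035644531, 44.03669738769531), 41.672176361083984)
tin 300 0.0516 want 0.05 ((499.041259765625, -304.219482421875), (49.467994689941406, 52.100223541259766), 0.6524439454078674)
owl 920 0.0846 want 0.088 ((427.52294921875, 333.6371154785156), (46.53736877441406, 46.96783447265625), 67.54913330078125)
green 957 0.0779 want 0.077 ((549.51171875, 311.7667541503906), (45.82575607299805, 44.92863464355469), 62.38975143432617)
white 644 0.0729 want 0.072 ((452.4284362792969, 137.95526123046875), (46.20513916015625, 45.5086555480957), 42.500450134277344)
```

View pics/s7.png

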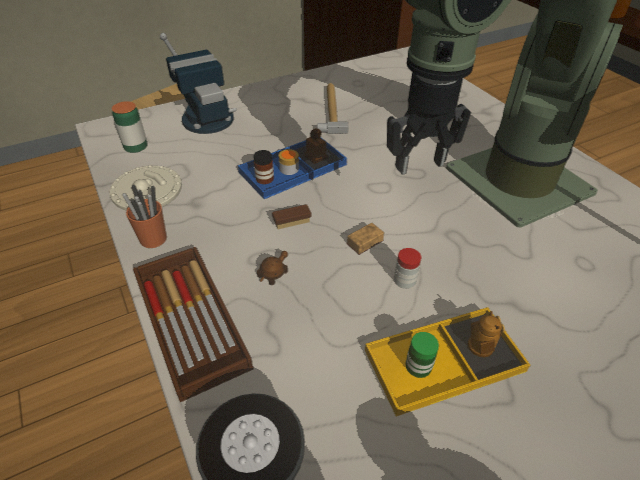

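All five pieces stand upright in their bays. The green jar is at (422,354) and the owl at (487,335), with the blue kit at (264–316,150–168). The tortoise, cork and white jar haven't moved.

```bash
python3 -c "from bench import bot; print(bot.close_job())"
```

```text
the job is handed in; nothing more can be done
None
```

Both kits are made up and the job is handed in at about 38 s: in the last camera check all five pieces stood upright in their bays and the tortoise, white jar and cork block had not moved.

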